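# Hold the strainer lid at the bleed mark

## Task

Pick up the blue bayonet lid by its white bar, squeezing the brittle plastic gently with no more than 30 N, line its lugs up with the two white-marked slots of the steel strainer pot and lower it in, without forcing it, until it is fully seated. Then turn it clockwise halfway to the lock, so that the lid's white lines point at the yellow bleed marks, without running on towards the red marks, where it clicks and locks. A spring turns the lid back if it is let go, so finish while still holding it there, seated and steady, and leave everything else on the bench where it is.

Things in the scene. Friction and masses are not known exactly. Their poses are not given: they have to be found in the camera images.
- lid: Blue plastic bayonet lid, 0.18 kg, upright on the bench. Origin: centre of its underside, z up. Plug 66 mm in diameter up to the cap; two opposite lugs at its foot along the lid's x, 90 mm from tip to tip, 12 mm wide, z = 0 to 8 mm; cap disc 104 mm in diameter, z = 22 to 30 mm, with two white lines along x over the lugs. The same when turned by half a turn.
- lid_bar (a point): Grip point of the lid's white bar, on the lid's axis, 56 mm above the lid's origin, 14 mm below the bar's top and 26 mm above the cap. The bar is in line with the lugs: 60 mm long (lid's x), 20 mm thick (y), 40 mm high. The lid breaks when squeezed much harder than 30 N per finger.
- strainer_pot: Fixed steel strainer pot, collar 136 mm in diameter, 100 mm high, base plate 150 x 130 mm, pipe stubs out to 92 mm along its +y and -y at height 50 mm. Origin: centre of its underside, z up. The mouth's flange is 8 mm thick (height 92 to 100 mm), its opening 72 mm in diameter, with two slots 18 mm wide along the pot's x, longer than the lugs.
- pot_seat (a point): On the pot's axis, 80 mm above its underside: top of the black catch ring on which the lugs rest. The seated lid's origin is here (it must come within 3.5 mm in height); its cap then hangs 2 mm above the flange and its lugs turn freely below the flange.
- bleed_mark (a point): One of the two yellow bleed marks on the collar (the other is opposite), 61 mm from the axis, height 100 mm. Marks, each twice, half a turn apart: white at the slots, yellow 0.68 rad clockwise of white seen from above, red 1.37 rad clockwise of white.
- catch_ring (a joint): Clockwise turn (rad, from above) of the sprung catch ring in the pot. 0 when empty; the seated lugs drag it round with up to 0.08 rad of play, so the lid's own turn reads that much more. The spring turns ring and lid back to 0 (0.04 N m at 0, 0.09 N m at yellow). About 0.61 with the lid at the yellow mark; the click pin resists from about 0.88; end stop, locked, at 1.30.
- bottle_a: Bystander: green wine bottle, 74 mm in diameter, 300 mm high, standing. Origin: centre of its underside.
- bottle_b: Bystander: amber wine bottle, 74 mm in diameter, 300 mm high, standing. Origin: centre of its underside.
- ice_bucket: Bystander: white plastic ice bucket, 170 mm in diameter at the rim, 190 mm high. Origin: centre of its underside.
- basket: Bystander: bare metal basket insert, 68 mm in diameter, 55 mm high. Origin: centre of its underside.
- bung: Bystander: black rubber bung, 50 mm in diameter, 35 mm high. Origin: centre of its underside.
- mallet: Bystander: hammer lying on the bench, 260 mm long along its x. Origin: under its middle.
- tasting_cup: Bystander: steel cup, 72 mm in diameter, 85 mm high. Origin: centre of its underside.
Mind the look-alikes: they are no part of the job. Of the things shaped like the lid, the blue one is meant.

How it is judged (in metres and radians):
On the way, in this order (a step that is already met when the one before it is completed fails the run):
1. the lid is gripped and lifted clear of the bench (height (world z) of lid above 0.03 m and contact force between the fingers and lid above 1 N), for 0.2 s.
2. the lid, still gripped, is seated through the slots and not yet turned (z of lid in the frame of strainer_pot below 0.0835 m and horizontal distance between lid and strainer_pot below 0.006 m and angle between lid's own z axis and vertical below 0.08 rad and contact force between the fingers and lid above 1 N and value of joint catch_ring below 0.3 rad), for 0.1 s.
At the end, for the whole second after the job is handed in: The lid is seated (origin within 83.5 mm above the pot's, axes within 6 mm, tilt under 0.08 rad), the catch ring stands still between 0.44 and 0.78 rad (yellow mark at about 0.61), and the fingers still grip the lid (z of lid in the frame of strainer_pot below 0.0835 m and horizontal distance between lid and strainer_pot below 0.006 m and angle between lid's own z axis and vertical below 0.08 rad and contact force between the fingers and lid above 1 N and value of joint catch_ring between 0.44 and 0.78 rad and velocity of joint catch_ring between -0.1 and 0.1 rad/s and contact force between lid and strainer_pot below 40 N); the arm keeps its last pose, push and grip.
It fails at once if the lid is squeezed too hard (more than about 35 N per finger) (contact force between the fingers and lid above 70 N).
It fails at once if the lid is forced into the pot with more than 40 N (contact force between lid and strainer_pot above 40 N).
It fails at once if the lid is turned on into the lock click (value of joint catch_ring above 0.86 rad).
It fails at once if a bystander is moved more than 3 cm (distance of any of bottle_a, bottle_b, ice_bucket, basket, bung, mallet, tasting_cup from where it was at the start of the episode above 0.03 m).
It also fails if it takes over 51 s, if anything falls off the work surface, if the arm or the gripper's body presses on something with over 40 N, if the wrist force passes 120 N, or if a joint passes its speed limit or range.

## Robot

A 6-joint arm with a two-finger parallel gripper is mounted at the origin on the work surface. World frame = base frame: x ahead of the robot, y to its left, z up, the work surface at z = 0. Lengths are in m, angles in degrees, forces in N, time in s.
With the tool pointing down it reaches from about 0.4 to 0.825 m from the base axis. Payload 7 kg.
Tool frame: the origin (TCP) lies midway between the tips of the shut fingers; the grasp point (between the pads) lies 19 mm behind it; z points along the fingers, y is the line along which they close (so a half turn about z gives the same grasp; the last joint's range is limited). The gripper opens to 88 mm and grips with 3 to 60 N. Pads are 19 mm wide; open, the fingers measure 130 mm over their backs; the gripper's body (78 mm by 193 mm) begins 47 mm behind the grasp point.
Start: joints at [-58.035, 20.546, 0.682, 0, -70.136, -16.507], TCP at [0.18, -0.651, 0.227] pointing down, gripper open.
Joint ranges: [-176.03, 176.03], [-82.01, 121.73], [-58.28, 71.71], [-173.87, 95.51], [-174.79, -0.11], [-173.66, 173.66]. Speed limits (degrees/s): [136.94, 136.94, 172.46, 180, 180, 180].

## Interface

Orientations are given as [roll, pitch, yaw] about the fixed x, y, z axes, in that order (R = Rz(yaw) Ry(pitch) Rx(roll)).
In Python, from plant import telemetry, viewer, workorder gives the robot as it stands. The module is installed in compiled form; this text tells all that it offers.
- The arm moves only by the tool carry_out, never from a script. Its argument "rows" is a list of rows, each a list of 6 numbers: the shift along the tool's x, y, z in m, then the turn, a rotation vector about the tool's x, y, z in rad. In form: [[tx, ty, tz, ax, ay, az], ...]. A call has 1 to 8 rows; each row is the pose to reach, as a shift and turn from the pose commanded when the call began, along the tool's axes at that moment; what a row does not reach only later rows make up. A row lasts 1/8 s, in which the tool goes at most 62.5 mm and 10.7 degrees, less where a joint would pass 70% of its speed; a pose out of reach is approached as far as the arm can. A call with a gripper value outside its range is refused whole. "grip" is the gripper's target within -1 to 1 (fully open at 1, half-way at 0, shut at -1), set as the call begins (left out, the last holds). The fingers move at their own pace and stop on an object; the grip force is fixed at half the most. Time passes only in rows, so rows that repeat a pose let the fingers close. It gives the time, the measured TCP pose, the force, the opening and the grip force at its end, in the units of the state.
- telemetry.get_obs(): the state, without advancing time (a new reading comes with each control period).
- viewer.snapshot(name): name is "scene" or "top"; returns the picture (420x560x3 uint8, red, green, blue); there is no depth.
- viewer.camera_info(name): a dict with "intrinsics" (3x3 intrinsics, pixels), "extrinsics" (4x4, takes a point from camera to world coordinates). Camera axes: x right, y down, z forward; pixel columns grow to the right and rows downward; lengths in m; the calibration is good to about 2 mm. A picture is of the moment at which its call begins. camera_info takes no time and is no camera call.
- workorder.close_job(): hands the job in; it is judged then, once.
The state is a dict: "clock": time; "joint_pos": joint angles; "qvel": joint speeds; "tau": joint torques, N m; "tool_pos": TCP position; "orientation": TCP orientation; "force": force on the tool from outside, world axes, zero at the start; "moment": the same for the moment, N m; "opening": finger opening in m; "gripper_force": force on a finger pad.
Only numpy, scipy, OpenCV 4.12 (cv2) and the standard library are available. Lean on these libraries where they do the work, as an engineer would, in place of code of your own. Each camera call takes 0.05 s, during which the arm holds its last target. There are 200 camera calls.

## Working session

There is one attempt and no reset: what is moved stays moved. The work goes in short steps, Python scripts to look and compute and a tool call to move; the robot and the scene stay as the last step left them, time stands still between calls to the robot, and variables do not carry over. Pictures are saved under pics/ and viewed, at most 10 in all, crops included, and the job is handed in when it is done.

Besides the shell and the picture viewer there is one more tool, called as a command line: name --pt "numbers of a row" for each row, then --argument value for the rest. carry_out: Moves the arm, as the interface text tells. Its arguments: {"type":"object","properties":{"rows":{"type":"array"},"grip":{"type":"number"}},"required":["rows"]}

```bash
mkdir -p pics; python3 - <<'E'
from plant import telemetry, viewer
import cv2,json
print(telemetry.get_obs())
for n in("scene","top"):
    im=viewer.snapshot(n); cv2.imwrite(f"pics/{n}0.png",im[:,:,::-1]); c=viewer.camera_info(n); print(n,c)
E
```

```text
{'clock': 0.0, 'joint_pos': array([-5.80356050e+01,  2.05915397e+01,  6.34430110e-01, -2.02956798e-02,
       -7.01345458e+01, -1.65074117e+01]), 'qvel': array([ 0.02783054, -0.05883347,  0.03592655, -0.08767365,  0.0278274 ,
       -0.04215954]), 'tau': array([-2.72672478e-04, -5.82712984e+01,  2.93045300e+01,  6.99709922e+00,
        6.59348574e-03, -1.61590774e-04]), 'tool_pos': array([ 0.17975498, -0.65013065,  0.22562593]), 'orientation': array([ 1.79906701e+02, -7.75262225e-03, -1.64549922e+02]), 'force': array([-0.19288316, -0.48086428, -0.02691255]), 'moment': array([-0.03362184,  0.02473363, -0.03621746]), 'gripper_force': 0.0, 'opening': 0.08769687612687822}
scene {'intrinsics': array([[522.33168386,   0.        , 285.3976729 ],
       [  0.        , 522.33168386, 216.3899947 ],
       [  0.        ,   0.        ,   1.        ]]), 'extrinsics': array([[-0.61149866,  0.63114909, -0.47720039,  1.29206604],
       [ 0.79105559,  0.4744425 , -0.38618049,  0.58565383],
       [-0.01733332, -0.61364089, -0.78939497,  1.28538028],
       [ 0.        ,  0.        ,  0.        ,  1.        ]])}
top {'intrinsics': array([[540.30214417,   0.        , 280.77133473],
       [  0.        , 540.30214417, 211.89024252],
       [  0.        ,   0.        ,   1.        ]]), 'extrinsics': array([[ 0.02732946, -0.99533489,  0.09252873,  0.42922175],
       [-0.99960084, -0.02787436, -0.00460151, -0.00689633],
       [ 0.00715922, -0.09236604, -0.99569938,  1.41567294],
       [ 0.        ,  0.        ,  0.        ,  1.        ]])}
```

View pics/top0.png

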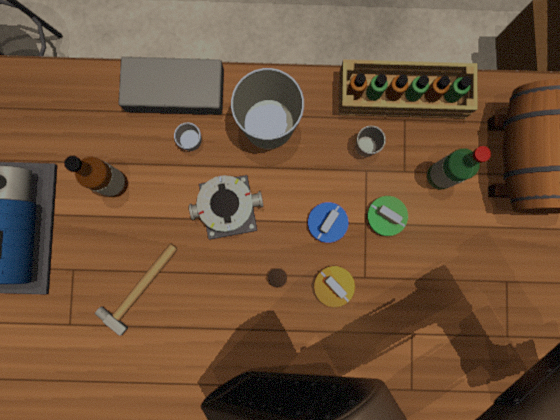

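View pics/scene0.png

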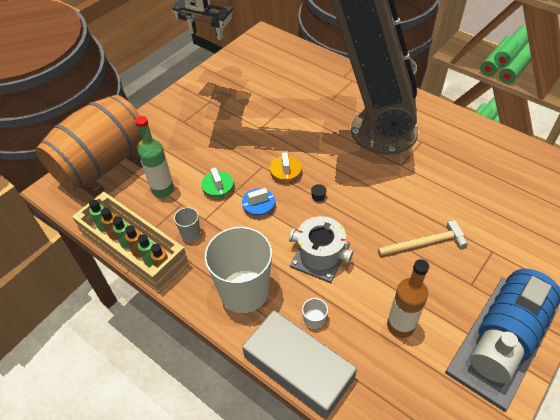

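Top view: there are three look-alikes, blue lid (328,222), green (388,216) and yellow (334,287). I choose blue by colour. The pot is at (224,204). Next I'll measure it and check one close crop.

```bash
cat > h.py <<'E'
import numpy as np,cv2
from plant import viewer,telemetry
def ray(n,uv,z):
    c=viewer.camera_info(n);K=c["intrinsics"];T=c["extrinsics"]
    d=T[:3,:3]@np.linalg.solve(K,[uv[0],uv[1],1]);o=T[:3,3]
    return o+d*(z-o[2])/d[2]
def proj(n,p):
    c=viewer.camera_info(n);K=c["intrinsics"];T=c["extrinsics"]
    q=K@(T[:3,:3].T@(np.asarray(p)-T[:3,3]));return q[:2]/q[2]
E
python3 - <<'E'
from h import *
im=cv2.imread("pics/top0.png")
hsv=cv2.cvtColor(im,cv2.COLOR_BGR2HSV)
def comps(m,x0,y0,x1,y1,name,z,amin=3):
    mm=np.zeros_like(m);mm[y0:y1,x0:x1]=m[y0:y1,x0:x1]
    n,l,s,c=cv2.connectedComponentsWithStats(mm)
    for i in range(1,n):
        if s[i,4]>=amin:
            pts=np.argwhere(l==i)[:,::-1].astype(float)
            w=np.array([ray("top",p,z)[:2] for p in pts]); u,S,v=np.linalg.svd(w-w.mean(0),full_matrices=False)
            print(name,s[i,4],c[i].round(1),"w",w.mean(0).round(4),"ang",np.degrees(np.arctan2(v[0,1],v[0,0])).round(1),"bbox",s[i,:4], "ext",np.ptp((w-w.mean(0))@v.T,axis=0).round(3))
blue=cv2.inRange(hsv,(100,120,60),(125,255,255))
white=cv2.inRange(hsv,(0,0,150),(180,60,255))
comps(blue,300,195,355,250,"blue",.03,20)
comps(white,300,195,355,250,"white(z=.07)",.07)
comps(cv2.inRange(hsv,(22,120,120),(35,255,255)),190,165,262,240,"yel",.1,2)
comps(cv2.inRange(hsv,(0,150,100),(6,255,255)),190,165,262,240,"red",.1,2)
comps(cv2.inRange(hsv,(0,0,0),(180,255,45)),190,165,262,240,"dark",.09,20)
# blue+white convex hull -> cap disc
m=(blue|white);mm=np.zeros_like(m);mm[195:250,300:355]=m[195:250,300:355]
h=cv2.convexHull(np.argwhere(mm)[:,::-1].astype(np.int32));(e)=cv2.fitEllipse(h);print("cap",e,ray("top",e[0],.03))
a=cv2.resize(im[170:260,185:365],None,fx=4.4,fy=4.4,interpolation=cv2.INTER_CUBIC);cv2.imwrite("pics/c1.png",a)
E
```

```text
blue 970 [327.1 222.4] w [ 0.5343 -0.1332] ang -116.5 bbox [308 203  40  39] ext [0.101 0.102]
white(z=.07) 163 [329.9 219.8] w [ 0.5379 -0.1365] ang 149.2 bbox [322 206  17  26] ext [0.071 0.018]
white(z=.07) 9 [319.1 235.2] w [ 0.4986 -0.1102] ang 156.5 bbox [318 233   3   5] ext [0.011 0.003]
yel 9 [236.1 181.2] w [0.6241 0.0988] ang 157.5 bbox [235 179   3   5] ext [0.011 0.003]
yel 7 [212.  224.7] w [0.5154 0.1538] ang 148.8 bbox [211 223   3   4] ext [0.009 0.003]
red 6 [247.5 193.5] w [0.5945 0.0698] ang 110.2 bbox [246 193   4   2] ext [0.008 0.003]
red 6 [200.7 212.2] w [0.5453 0.1826] ang 121.1 bbox [199 211   4   3] ext [0.009 0.002]
dark 330 [221.  201.7] w [0.5736 0.1351] ang 179.0 bbox [211 184  25  34] ext [0.082 0.059]
cap ((327.453369140625, 222.1731414794922), (39.30397415161133, 39.6904296875), 74.69660186767578) [ 0.53479322 -0.13408386  0.03      ]
```

View pics/c1.png

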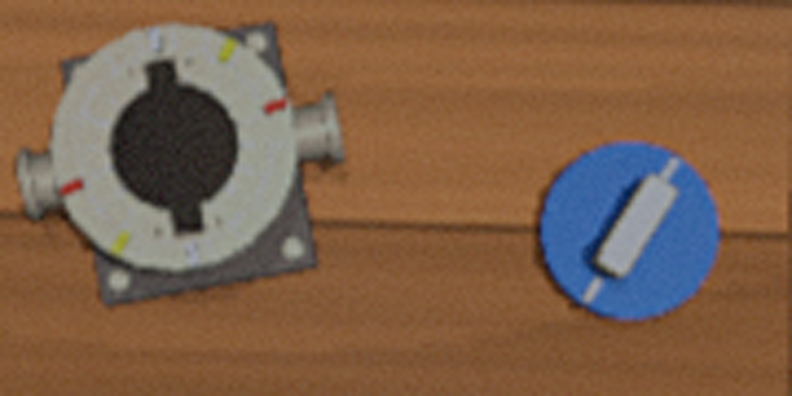

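The crop shows the blue lid with its white bar at about (329,220) and lines to (338.6,207.5) and (319.8,235.9). The pot marks are clear: the yellow pair is 122 mm apart and the red pair 123 mm apart, and both should be 122.

Measured poses:
- **Pot:** centre (0.570, 0.126), slot axis at 12.1°.
- **Lid:** (0.535, -0.134), yaw about -32° (148°).

```bash
cat >> h.py <<'E'
def shift(cur,tgt):  # (x,y,z,yawdeg) commanded -> target, as tool-frame shift + az
    d=np.array(tgt,float)-np.array(cur);a=np.radians(cur[3]);c,s=np.cos(a),np.sin(a)
    return np.round([d[0]*c+d[1]*s,d[0]*s-d[1]*c,-d[2],-np.radians(d[3])],4)
E
python3 - <<'E'
from h import *
print(shift((.18,-.651,.227,-164.54),(.535,-.134,.2,-212)))
E
```

```text
[-0.48    0.4037  0.027   0.8283]
```

carry_out --pt "-0.03 0.025 0 0 0 0.05" --pt "-0.06 0.05 0 0 0 0.1" --pt "-0.09 0.075 0 0 0 0.15" --pt "-0.12 0.1 0 0 0 0.2" --pt "-0.15 0.125 0 0 0 0.25" --pt "-0.18 0.15 0 0 0 0.3" --pt "-0.21 0.175 0 0 0 0.35" --pt "-0.24 0.2 0 0 0 0.4" --grip 1

```text
clock: 1.1
tool_pos: [0.3583, -0.3926, 0.2263]
orientation: [180.0, -0.0, 172.4]
force: [0.8, 0.7, 0.6]
opening: 0.0876
gripper_force: 0.0
```

```bash
python3 - <<'E'
from h import *
print(shift((.358,-.3943,.227,-187.46),(.535,-.134,.13,-212)))
E
```

```text
[-0.1417  0.2811  0.097   0.4283]
```

carry_out --pt "-0.0202 0.0402 0.01 0 0 0.06" --pt "-0.0404 0.0804 0.02 0 0 0.12" --pt "-0.0606 0.1206 0.03 0 0 0.18" --pt "-0.081 0.1606 0.04 0 0 0.24" --pt "-0.1012 0.2008 0.055 0 0 0.3" --pt "-0.1214 0.241 0.075 0 0 0.36" --pt "-0.1417 0.2811 0.097 0 0 0.4283" --pt "-0.1417 0.2811 0.097 0 0 0.4283"

```text
clock: 2.1
tool_pos: [0.535, -0.1313, 0.1274]
orientation: [-179.9, -0.2, 148.1]
force: [-0.3, -0.3, -0.0]
opening: 0.0873
gripper_force: 0.0
```

```bash
python3 - <<'E'
from h import *
o=telemetry.get_obs();print(o['tool_pos'],o['orientation'],o['joint_pos'])
im=viewer.snapshot("scene")[:,:,::-1]
p=proj("scene",(.535,-.134,.056));print(p)
x,y=map(int,p)
cv2.imwrite("pics/s1.png",cv2.resize(im[y-80:y+60,x-90:x+90],None,fx=4,fy=4,interpolation=cv2.INTER_CUBIC))
E
```

```text
[ 0.53504485 -0.13134705  0.12736671] [-1.79893794e+02 -1.69701282e-01  1.48115938e+02] [ 6.56443663e+00  1.40529176e+01 -2.26249221e+01 -2.77889651e-02
 -5.35211083e+01 -1.28431781e+02]
[257.80483916 195.34366434]
```

View pics/s1.png

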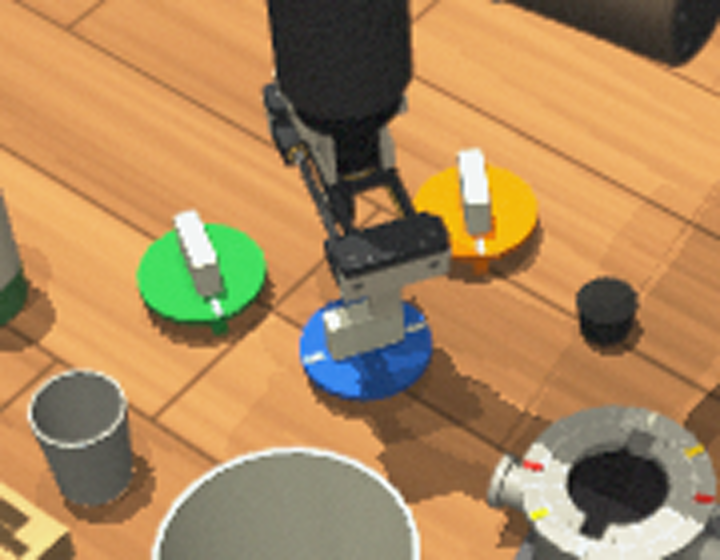

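The crop shows the fingers straddling the blue lid's bar, with its white line aligned. I'll descend now.

carry_out --pt "0 0 0.015 0 0 0" --pt "0 0 0.03 0 0 0" --pt "0 0 0.045 0 0 0" --pt "0 0 0.06 0 0 0" --pt "0 0 0.075 0 0 0" --pt "0 0 0.085 0 0 0" --pt "0 0 0.09 0 0 0" --pt "0 0 0.09 0 0 0"

```text
clock: 3.15
tool_pos: [0.5349, -0.1335, 0.0393]
orientation: [-180.0, -0.0, 148.0]
force: [-0.1, -0.6, -0.3]
opening: 0.0876
gripper_force: 0.0
```

carry_out --pt "0 0 0 0 0 0" --pt "0 0 0 0 0 0" --pt "0 0 0 0 0 0" --pt "0 0 0 0 0 0" --pt "0 0 0 0 0 0" --pt "0 0 0 0 0 0" --pt "0 0 0 0 0 0" --pt "0 0 0 0 0 0" --grip -1

```text
clock: 4.15
tool_pos: [0.5347, -0.1336, 0.0395]
orientation: [-180.0, -0.0, 148.0]
force: [-0.9, -0.6, 1.1]
opening: 0.0198
gripper_force: 30.0
```

carry_out --pt "0 0 -0.01 0 0 0" --pt "0 0 -0.03 0 0 0" --pt "0 0 -0.055 0 0 0" --pt "0 0 -0.08 0 0 0" --pt "0 0 -0.11 0 0 0" --pt "0 0 -0.14 0 0 0" --pt "0 0 -0.16 0 0 0" --pt "0 0 -0.16 0 0 0"

```text
clock: 5.15
tool_pos: [0.5357, -0.1334, 0.2014]
orientation: [179.9, 0.2, 148.0]
force: [0.0, -0.3, -2.8]
opening: 0.0198
gripper_force: 30.0
```

```bash
python3 - <<'E'
from h import *
print(shift((.535,-.134,.20,-212),(.570,.126,.2,-167.9)))
E
```

```text
[ 0.1081  0.239  -0.     -0.7697]
```

carry_out --pt "0.0135 0.03 0 0 0 -0.1" --pt "0.027 0.06 0 0 0 -0.2" --pt "0.0405 0.09 0 0 0 -0.3" --pt "0.054 0.12 0 0 0 -0.4" --pt "0.0676 0.15 0 0 0 -0.5" --pt "0.0811 0.18 0 0 0 -0.6" --pt "0.0946 0.21 0 0 0 -0.69" --pt "0.1081 0.239 0 0 0 -0.77"

```text
clock: 6.15
tool_pos: [0.5692, 0.1274, 0.1982]
orientation: [-180.0, -0.1, -167.7]
force: [0.4, -0.7, -1.9]
opening: 0.0197
gripper_force: 30.0
```

carry_out --pt "0 0 0.01 0 0 0" --pt "0 0 0.02 0 0 0" --pt "0 0 0.03 0 0 0" --pt "0 0 0.04 0 0 0" --pt "0 0 0.04 0 0 0" --pt "0 0 0.04 0 0 0"

```text
clock: 6.9
tool_pos: [0.5701, 0.1263, 0.1598]
orientation: [-180.0, 0.0, -167.9]
force: [0.1, -0.1, -1.1]
opening: 0.0199
gripper_force: 30.0
```

```bash
python3 - <<'E'
from h import *
o=telemetry.get_obs();print(o['tool_pos'],o['orientation'],o['joint_pos'],o['force'])
im=viewer.snapshot("scene")[:,:,::-1];cv2.imwrite("pics/s2full.png",im)
p=proj("scene",(.57,.126,.12));print(p)
x,y=map(int,p)
cv2.imwrite("pics/s2.png",cv2.resize(im[y-45:y+45,x-60:x+60],None,fx=6,fy=6,interpolation=cv2.INTER_CUBIC))
E
```

```text
[0.57012894 0.12629611 0.15982679] [-1.79996813e+02  2.47791695e-02 -1.67897033e+02] [ 3.16732062e+01  1.50228357e+01 -1.64450819e+01  1.32549116e-02
 -5.85098028e+01 -1.09577162e+02] [ 0.10515023 -0.06062842 -1.05130678]
[320.94263481 231.35492237]
```

View pics/s2.png

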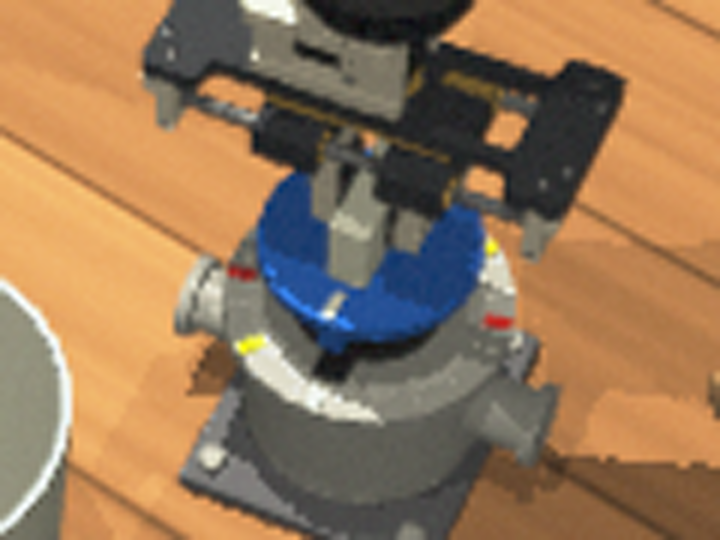

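The crop shows the near lug and the white line directly over the slot, at crop (335,310) above (330,360). I'll lower gently while watching the force.

carry_out --pt "0 0 0.006 0 0 0" --pt "0 0 0.012 0 0 0" --pt "0 0 0.017 0 0 0" --pt "0 0 0.019 0 0 0" --pt "0 0 0.021 0 0 0" --pt "0 0 0.022 0 0 0"

```text
clock: 7.7
tool_pos: [0.5699, 0.1264, 0.1375]
orientation: [-180.0, -0.0, -167.9]
force: [-0.3, -0.2, -2.2]
opening: 0.0196
gripper_force: 30.0
```

carry_out --pt "0 0 0.001 0 0 0" --pt "0 0 0.002 0 0 0" --pt "0 0 0.003 0 0 0" --pt "0 0 0.004 0 0 0" --pt "0 0 0.005 0 0 0" --pt "0 0 0.006 0 0 0"

```text
clock: 8.45
tool_pos: [0.5699, 0.1265, 0.1315]
orientation: [180.0, -0.0, -167.9]
force: [-0.3, -0.9, -1.7]
opening: 0.0199
gripper_force: 30.0
```

carry_out --pt "0 0 0.001 0 0 0" --pt "0 0 0.002 0 0 0" --pt "0 0 0.003 0 0 0" --pt "0 0 0.004 0 0 0" --pt "0 0 0.005 0 0 0" --pt "0 0 0.006 0 0 0" --pt "0 0 0.007 0 0 0" --pt "0 0 0.008 0 0 0"

```text
clock: 9.45
tool_pos: [0.5699, 0.1264, 0.1235]
orientation: [-180.0, -0.0, -167.9]
force: [-0.8, -0.3, -2.8]
opening: 0.0198
gripper_force: 30.0
```

carry_out --pt "0 0 0.0005 0 0 0" --pt "0 0 0.001 0 0 0" --pt "0 0 0.0015 0 0 0" --pt "0 0 0.002 0 0 0" --pt "0 0 0.0025 0 0 0" --pt "0 0 0.003 0 0 0" --pt "0 0 0.003 0 0 0"

```text
clock: 10.32
tool_pos: [0.5698, 0.1264, 0.1205]
orientation: [-180.0, -0.0, -167.9]
force: [-1.2, -0.4, -1.7]
opening: 0.0198
gripper_force: 30.0
```

carry_out --pt "0 0 0.0004 0 0 0" --pt "0 0 0.0008 0 0 0" --pt "0 0 0.0008 0 0 0"

```text
clock: 10.7
tool_pos: [0.5699, 0.1265, 0.1197]
orientation: [-180.0, 0.0, -167.9]
force: [-1.1, -0.5, -1.7]
opening: 0.0199
gripper_force: 30.0
```

carry_out --pt "0 0 0.0004 0 0 0" --pt "0 0 0.0008 0 0 0" --pt "0 0 0.0008 0 0 0"

```text
clock: 11.08
tool_pos: [0.5699, 0.1265, 0.1195]
orientation: [-180.0, 0.0, -167.9]
force: [-3.2, -0.5, 5.3]
opening: 0.0199
gripper_force: 30.0
```

carry_out --pt "0 0 0.0003 0 0 0" --pt "0 0 0.0006 0 0 0" --pt "0 0 0.0006 0 0 0"

```text
clock: 11.45
tool_pos: [0.57, 0.1265, 0.1195]
orientation: [-180.0, 0.0, -167.9]
force: [-4.0, -1.5, 9.2]
opening: 0.0199
gripper_force: 30.0
```

Seated: contact came at TCP z 0.1195, as predicted. I'll ease off slightly and turn clockwise.

carry_out --pt "0 0 -0.0006 0 0 0" --pt "0 0 -0.0006 0 0 0.04" --pt "0 0 -0.0006 0 0 0.08" --pt "0 0 -0.0006 0 0 0.13" --pt "0 0 -0.0006 0 0 0.18" --pt "0 0 -0.0006 0 0 0.24" --pt "0 0 -0.0006 0 0 0.3" --pt "0 0 -0.0006 0 0 0.34"

```text
clock: 12.45
tool_pos: [0.5701, 0.1262, 0.1195]
orientation: [-180.0, 0.0, 172.6]
force: [-2.4, -2.3, 5.5]
opening: 0.0201
gripper_force: 30.0
```

carry_out --pt "0 0 0 0 0 0.05" --pt "0 0 0 0 0 0.1" --pt "0 0 0 0 0 0.15" --pt "0 0 0 0 0 0.2" --pt "0 0 0 0 0 0.25" --pt "0 0 0 0 0 0.3" --pt "0 0 0 0 0 0.33" --pt "0 0 0 0 0 0.34"

```text
clock: 13.45
tool_pos: [0.5703, 0.1265, 0.1195]
orientation: [180.0, 0.0, 153.2]
force: [-1.9, -0.3, 5.6]
opening: 0.0193
gripper_force: 30.0
```

carry_out --pt "0 0 0 0 0 0" --pt "0 0 0 0 0 0" --pt "0 0 0 0 0 0" --pt "0 0 0 0 0 0"

```text
clock: 13.95
tool_pos: [0.5703, 0.1265, 0.1195]
orientation: [180.0, 0.0, 153.2]
force: [-2.2, -1.8, 4.4]
opening: 0.0201
gripper_force: 30.0
```

```bash
python3 - <<'E'
from h import *
o=telemetry.get_obs();print(o['tool_pos'],o['orientation'],o['joint_pos'],o['force'],o['moment'])
im=viewer.snapshot("scene")[:,:,::-1]
x,y=320,231
cv2.imwrite("pics/s3.png",cv2.resize(im[y-45:y+45,x-60:x+60],None,fx=6,fy=6,interpolation=cv2.INTER_CUBIC))
E
```

```text
[0.57032607 0.1265291  0.11946091] [1.79968775e+02 4.71759765e-02 1.53186804e+02] [ 3.16916857e+01  1.72830297e+01 -1.92255174e+01  2.97712423e-02
 -5.34401853e+01 -1.48522592e+02] [-2.2497081  -1.84019197  4.43250731] [-0.34880191  0.88060917  0.14737848]
```

View pics/s3.png

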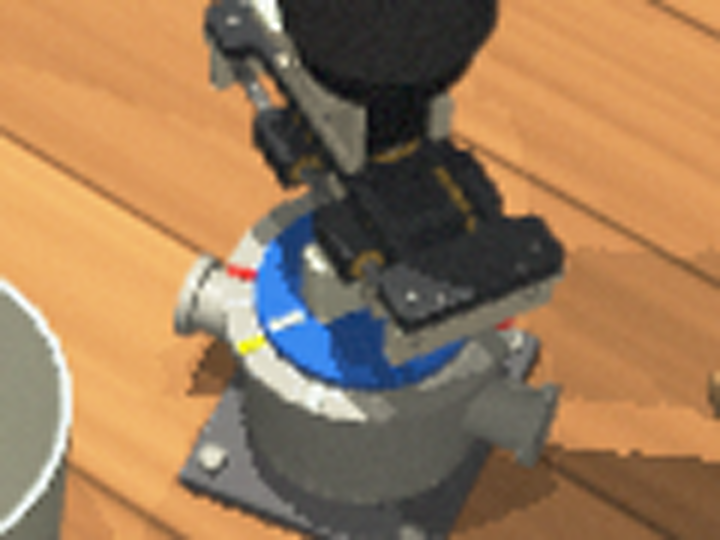

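The lid's white line at crop (287,321) points straight at the yellow mark at (252,344). The lid is flat and low on the pot and still held at 30 N. I'll hand it in.

```bash
python3 -c "
from plant import workorder
print(workorder.close_job())"
```

```text
the job is handed in; nothing more can be done
None
```

I handed the job in with the blue lid seated in the pot and turned to the yellow bleed marks. It is held steady there at 30 N, the arm reached no bystander, and the hand-in call gave no verdict.

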